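Fit the keyed shaft into the clamped pulley and hold it home

TASK

Draw the T-handled mandrel out of the pulley's hub and park it upright in the U-shaped notch in the edge of the stand's base plate. Then take the keyed shaft by its square end, put it key end down into the hub, turn it until its key slips into the keyway, and keep pushing against the spring plunger below until its collar sits fully home on the hub. Finish while still holding the shaft pressed down, so that the grub screw can be tightened (let go, it would spring up again), and leave the jar, the slotted tube and the file where they lie.

Things in the scene. Friction and masses are not known exactly. Their poses are not given: they have to be found in the camera images.
- stand: Fixed assembly stand, elsewhere and turned a little each time: dark base plate 190 (x) x 239 (y) x 15 mm with a belt pulley clamped flat on it (rim 130 mm diameter, top 46 mm above the table; hub 66 mm diameter) by two strap clamps at +-62 degrees from +x (at most 64 mm high). Origin: table level on the bore's axis; z up; -x towards the robot within 0.3 rad.
- hub_mouth (a point): Centre of the bore's mouth on the bright top face of the hub, 78 mm above the table; axes as the stand's, z up the bore. Plain bore, 40 mm in diameter. A brass spring plunger 24 mm in diameter stands in the bore, its top 25 mm below the mouth.
- keyway (a point): Middle of the keyway's mouth on the hub face, 23 mm from the bore's axis towards the stand's -x. The keyway, 12.4 mm wide and 5.5 mm deep, runs straight down the bore wall; a yellow paint line on the hub face marks it.
- notch (a point): Centre of the parking notch, level with the base plate's top face (15 mm above the table), 125 mm from the bore's axis towards the stand's -y; axes as the stand's. A U 44 mm wide cut through the 15 mm plate, open to -y, its round inner end of 22 mm radius about this point; the mandrel stands in it on the table.
- mandrel_mid (a point): On the mandrel's axis, 35 mm above its underside (half-way up). Steel plug 38 mm diameter, 38 mm tall; 6.4 mm stem; T-bar 6.4 mm thick, 28 mm long along this frame's y, its middle 32 mm above this point. 0.36 kg. It starts loose in the bore, 25 mm deep on the plunger, so that 13 mm of the plug and the T stand out above the hub.
- shaft_mid (a point): On the shaft's axis, 51 mm above its lower end (half-way up). It starts upright on the table left of the stand. Upwards: journal 38 mm diameter, 48 mm long, nose chamfer 4 mm; collar 58 mm diameter, 8 mm thick; square end 24 x 24 mm, 46 mm tall, faces along this frame's x and y. About 0.6 kg. Home when x points as the stand's x; starts 0.2 to 1.6 rad counter-clockwise of it.
- shaft_key (a point): Middle of the lower end of the key, 12 mm above the shaft's lower end and 21 mm from its axis, on the shaft's -x side. The key is 10 mm wide (first 3 mm: 6 mm), stands 5 mm out of the journal and runs from 12 to 44 mm above the lower end; a yellow paint line on the collar's top lies above it. The journal's nose enters the bore 12 mm before the key reaches the hub face.
- shaft_shoulder (a point): On the shaft's axis at the underside of the collar, 48 mm above the shaft's lower end: it meets hub_mouth when the shaft is fully home.
- plunger (a joint): Travel of the spring plunger in the bore, m: 0 with nothing pressing it, growing as it is pushed down; 0.023 with the shaft fully home, 0.028 at its stop. It pushes up with 9 N at the start of its travel and about 16 N with the shaft home: more than the weight of shaft or mandrel.
- tube: Bystander: grey slotted steel tube 25 mm thick, 205 mm long, lying right of the stand; origin at the underside's centre.
- flat_file: Bystander: flat file with a wooden handle, 305 mm long, lying right of the tube; origin at the underside's centre.
- jar: Bystander: white jar with a blue lid, 60 mm in diameter, 68 mm tall, standing left of the shaft; origin at the underside's centre.
There are look-alikes about, which are no part of the job. Of the things shaped like the part that bears shaft_mid, the bare steel one is meant.

How it is judged:
On the way, in this order (a step that is already met when the one before it is completed fails the run):
1. the mandrel stands parked in the notch, upright on the table and let go (horizontal distance between mandrel_mid and notch below 0.008 m and height (world z) of mandrel_mid below 0.038 m and angle between mandrel_mid's own z axis and vertical below 0.1 rad and contact force between the fingers and mandrel below 0.3 N), for 0.2 s.
2. the key has slipped into the keyway: the shaft is in the hub beyond the start of its key (horizontal distance between shaft_shoulder and hub_mouth below 0.005 m and z of shaft_shoulder in the frame of hub_mouth below 0.03 m and angle between shaft_mid's own z axis and vertical below 0.1 rad and angle between the x axis of shaft_mid and the x axis of hub_mouth, either way round below 0.2 rad), for 0.05 s.
At the end, for the whole second after the job is handed in: Collar on the hub face within 2.5 mm, centred within 4 mm, upright within 0.06 rad, key in the keyway (0.15 rad), plunger pressed 19.5 mm or more with over 8 N, fingers on the shaft (over 2 N), at rest; mandrel released, upright on the table within 8 mm of the notch centre (all of step 1 and z of shaft_shoulder in the frame of hub_mouth below 0.0025 m and horizontal distance between shaft_shoulder and hub_mouth below 0.004 m and angle between shaft_mid's own z axis and vertical below 0.06 rad and angle between the x axis of shaft_mid and the x axis of hub_mouth, either way round below 0.15 rad and value of joint plunger above 0.0195 m and contact force between the fingers and shaft above 2 N and contact force between shaft and plunger above 8 N and linear speed of shaft below 0.01 m/s); the arm keeps its last pose, push and grip.
It fails at once if the jar, the tube or the file is moved by more than 30 mm (distance of any of tube, flat_file, jar from where it was at the start of the episode above 0.03 m).
It also fails if it takes over 58 s, if anything falls off the work surface, if the arm or the gripper's body presses on something with over 40 N, if the wrist force passes 120 N, or if a joint passes its speed limit or range.

ROBOT

A 6-joint arm with a two-finger parallel gripper is mounted at the origin on a cart in front of the work surface, level with it; the furniture and walls round the work are solid. World frame = base frame: x ahead of the robot, y to its left, z up, the work surface at z = 0. Lengths are in m, angles in rad, forces in N, time in s.
With the tool pointing down it reaches from about 0.275 to 1 m from the base axis. Payload 8.4 kg.
Tool frame: the origin (TCP) lies on the centre line of the jaws, within the pads' length; the fingertips stand tip_reach ahead of it and the grasp point (between the pads) lies 3 mm ahead of it (tip_reach is the distance from the TCP to the fingertips, in m); z points along the fingers, x is the direction in which the jaws open and shut, and the axes are right-handed (so a half turn about z gives the same grasp; the last joint's range is limited). The gripper opens to 85 mm and grips with 20 to 120 N. Pads are 22 mm wide; open, the fingers measure 114 mm over their backs; the gripper's body (76 mm by 85 mm) begins 54 mm behind the grasp point. The pads swing forward as they close: fully open they stand 13 mm farther back than shut.
Start: joints at [1.302, 0.353, 1.633, -0, 1.155, -0.002], TCP at [0.165, 0.603, 0.253] pointing down, gripper open.
Joint ranges: [-2.63, 2.63], [-0.92, 2.1], [0.06, 2.66], [-1.3, 4.44], [0, 2.69], [-3.02, 3.02]. Speed limits (rad/s): [2.22, 2.22, 2.79, 3.14, 3.14, 3.14].

INTERFACE

Orientations are given as a unit quaternion [x, y, z, w].
In Python, from bench import read_state, capture, get_calibration, sign_off, tip_reach gives the robot as it stands.
- The arm moves only by the tool step_arm, never from a script. Its argument "rows" is a list of rows, each a list of 7 numbers: the turn, a rotation vector about the tool's x, y, z in degrees, then the shift along the tool's x, y, z in m, then the closure in counts, from 0 (fully open) to 255 (shut). In form: [[rx, ry, rz, x, y, z, grip], ...]. A call has 1 to 10 rows; each row shifts and turns the commanded pose from where the row before left it, along the tool's axes as they then stand; what a row does not reach is not made up. A row lasts 1/12 s, in which the tool goes at most 41.7 mm and 7.16 degrees, less where a joint would pass 70% of its speed; a pose out of reach is approached as far as the arm can. A call is refused whole if a number of a shift passes 0.0417 or a number of a turn 7.16, either way. A call with a gripper value outside its range is refused whole. The fingers move at their own pace and stop on an object; the grip force is fixed at half the most. Time passes only in rows, so rows that do not move let the fingers close. It gives the time, the measured TCP pose, the force and the opening at its end, in the units of the state.
- read_state(): the state, without advancing time (a new reading comes with each control period).
- capture(name): name is "scene" or "top" or "wrist"; returns (picture, depth): 400x640x3 uint8, red, green, blue; 400x640 float32, m along the optical axis (not along the pixel's ray), 0 where there is no reading.
- get_calibration(name): a dict with "K" (3x3 intrinsics, pixels), "dist" ([k1, k2, p1, p2, k3] as OpenCV has them; the pictures are not rectified), "eye" and "orientation" of the camera in the world. Camera axes: x right, y up, looking along -z (the intrinsics and any distortion apply to the point x, -y, -z); pixel columns grow to the right and rows downward; lengths in m; the calibration is good to about 2 mm. A picture is of the moment at which its call begins: read the wrist's pose just before it. get_calibration takes no time and is no camera call; for the wrist camera it gives the pose at the moment of the call.
- sign_off(): hands the job in, once; it reports no verdict.
The state is a dict: "time": time; "qpos": joint angles; "joint_vel": joint speeds; "joint_efforts": joint torques, N m; "position": TCP position; "orientation": TCP orientation; "wrist_force": force on the tool from outside, world axes, zero at the start; "wrist_torque": the same for the moment, N m; "width": opening from 0.0 (shut) to 1.0 (fully open).
Only numpy, scipy, OpenCV 4.12 (cv2) and the standard library are available. Lean on these libraries where they do the work, as an engineer would, in place of code of your own. Each camera call takes 0.05 s, during which the arm holds its last target.

## Working session

There is one attempt and no reset: what is moved stays moved. The work goes in short steps, Python scripts to look and compute and a tool call to move; the robot and the scene stay as the last step left them, time stands still between calls to the robot, and variables do not carry over. Pictures are saved under pics/ and viewed, and the job is handed in when it is done.

Besides the shell and the picture viewer there is one more tool, called after "Emit:" as name(argument=value, ...) on one line, values as JSON. step_arm: Moves the arm, as the interface text tells. Its arguments: {"type":"object","properties":{"rows":{"type":"array","items":{"type":"array","items":{"type":"number"}}}},"required":["rows"]}

```bash
ls; mkdir -p pics; python3 - <<'E'
from bench import *
import cv2,numpy as np
s=read_state();print(s);print(tip_reach)
for n in("scene","top","wrist"):
    c=get_calibration(n);print(n,c)
    p,d=capture(n);cv2.imwrite(f"pics/{n}0.png",p[:,:,::-1]);np.savez(f"pics/{n}0.npz",p=p,d=d)
E
```

```text
pics
{'time': 0.0, 'qpos': array([ 1.30157673e+00,  3.53604078e-01,  1.63414109e+00,  2.63553447e-05,
        1.15520205e+00, -2.40977076e-03]), 'joint_vel': array([ 1.34712015e-04,  2.89850348e-04,  2.29798895e-03, -3.60912247e-04,
        1.14298874e-03,  7.44580525e-05]), 'joint_efforts': array([-2.76808685e-03, -6.05244970e+01, -3.42059648e+01, -3.52195075e-04,
        9.36981523e-03,  2.06298927e-05]), 'position': array([0.16466384, 0.60245372, 0.25258621]), 'orientation': array([ 7.94878981e-01,  6.06767622e-01, -5.46636811e-04,  4.00061812e-04]), 'wrist_force': array([-0.05829855,  0.35805153, -0.45905439]), 'wrist_torque': array([ 0.01104896,  0.02108231, -0.02793426]), 'width': 0.9978273929028281}
0.022
scene {'K': array([[473.65092268,   0.        , 326.62296971],
       [  0.        , 473.65092268, 193.70108277],
       [  0.        ,   0.        ,   1.        ]]), 'dist': array([-0.13013883,  0.        ,  0.        ,  0.        ,  0.        ]), 'eye': array([-0.24179893, -0.84561002,  0.79850865]), 'orientation': array([ 0.44475294, -0.17966587, -0.33486404,  0.81103704])}
top {'K': array([[469.07237382,   0.        , 319.51911908],
       [  0.        , 469.07237382, 196.98154374],
       [  0.        ,   0.        ,   1.        ]]), 'dist': array([0.03204636, 0.        , 0.        , 0.        , 0.        ]), 'eye': array([ 0.42526579, -0.03250004,  1.36264006]), 'orientation': array([ 0.04166887, -0.03484737, -0.69802036,  0.71401467])}
wrist {'K': array([[318.22670927,   0.        , 317.55778457],
       [  0.        , 318.22670927, 198.38767031],
       [  0.        ,   0.        ,   1.        ]]), 'dist': array([0.00267617, 0.        , 0.        , 0.        , 0.        ]), 'eye': array([0.08862035, 0.62346831, 0.3725481 ]), 'orientation': array([-0.12205949, -0.09294285,  0.59965373,  0.78541614])}
```

View pics/scene0.png

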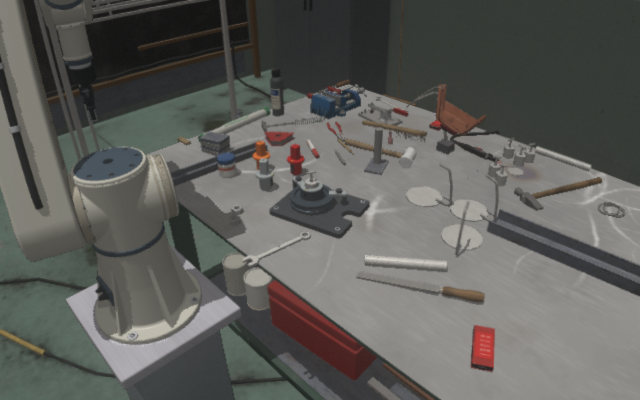

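View pics/top0.png

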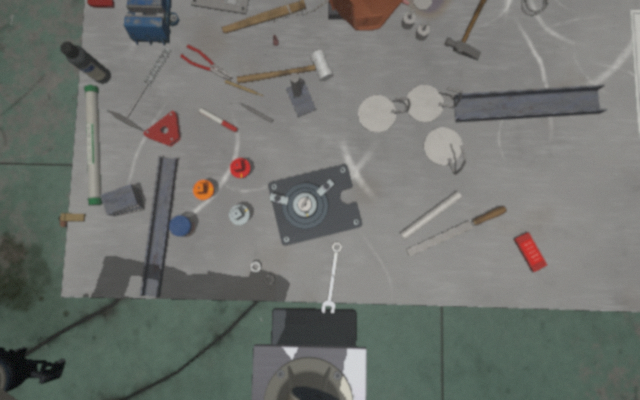

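View pics/wrist0.png

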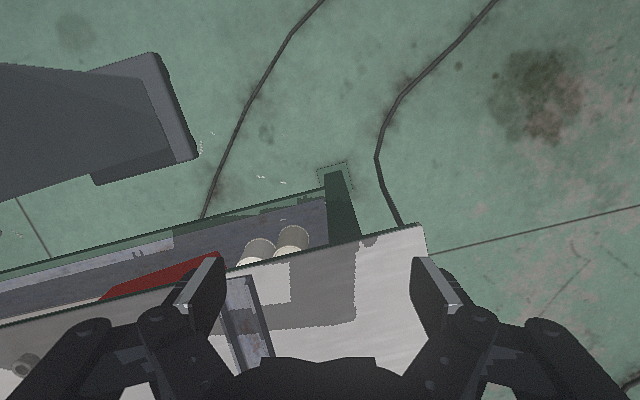

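Scene: the stand is at top-view pixel (308,204) with the mandrel in its hub. The bare steel shaft is at (240,213), the jar at (181,225), and the red and orange shafts are the look-alikes. Next I'll make coarse estimates from enlarged crops.

```bash
cat > h.py <<'E'
from bench import *
import cv2,numpy as np
from scipy.spatial.transform import Rotation as R
def shot(n,tag,save=True):
    c=get_calibration(n);p,d=capture(n)
    cv2.imwrite(f"pics/{tag}.png",p[:,:,::-1]);np.savez(f"pics/{tag}.npz",p=p,d=d,**{k:c[k] for k in c})
    return p,d,c
def load(tag):
    z=np.load(f"pics/{tag}.npz");return z['p'],z['d'],z
def rays(c,uv):
    u=cv2.undistortPoints(np.array(uv,float).reshape(-1,1,2),c['K'],c['dist']).reshape(-1,2)
    v=np.c_[u[:,0],-u[:,1],-np.ones(len(u))]
    return R.from_quat(c['orientation']).apply(v)
def onplane(c,uv,z):
    r=rays(c,uv);e=c['eye'];return e+r*((z-e[2])/r[:,2])[:,None]
def proj(c,P):
    P=np.atleast_2d(P);v=R.from_quat(c['orientation']).inv().apply(P-c['eye'])
    v=v*[1,-1,-1]
    return cv2.projectPoints(v,np.zeros(3),np.zeros(3),c['K'],c['dist'])[0].reshape(-1,2)
def crop(tag,x0,y0,x1,y1,f):
    p=cv2.imread(f"pics/{tag}.png")[y0:y1,x0:x1]
    cv2.imwrite(f"pics/{tag}_c.png",cv2.resize(p,None,fx=f,fy=f,interpolation=cv2.INTER_CUBIC))
E
python3 - <<'E'
from h import *
p=np.load('pics/top0.npz');np.savez('pics/top0.npz',p=p['p'],d=p['d'],**get_calibration('top'))
crop('top0',160,145,370,255,3.8)
c=get_calibration('top')
print(onplane(c,[[306,204]],.078),onplane(c,[[238,210]],.09),onplane(c,[[343.5,170],[286,240]],.015))
E
```

```text
[[0.54450368 0.01826382 0.078     ]] [[0.5228782  0.20244602 0.09      ]] [[ 0.65199448 -0.08564438  0.015     ]
 [ 0.44564568  0.07526596  0.015     ]]
```

View pics/top0_c.png

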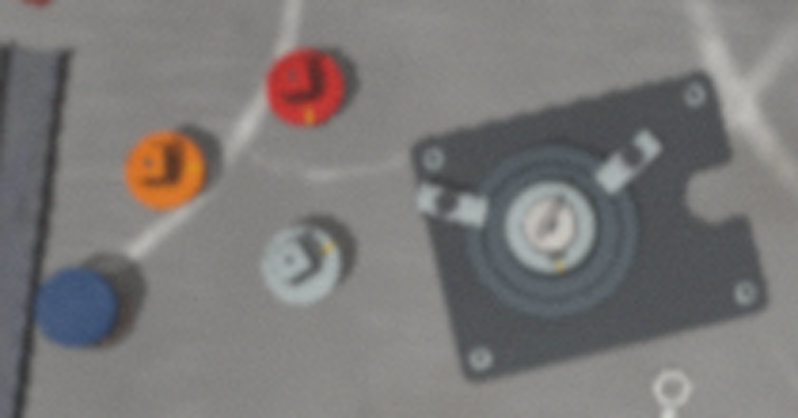

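```bash
cat >> h.py <<'E'
def plan(pos,xyaw,grip=0,vmax=.035,wmax=6.5,show=True):
    """target TCP pos, tool x yaw (rad), pointing down -> rows needed (uniform)"""
    s=read_state();P=s['position'];Q=R.from_quat(s['orientation'])
    x=np.array([np.cos(xyaw),np.sin(xyaw),0]);z=np.array([0,0,-1.]);y=np.cross(z,x)
    T=R.from_matrix(np.c_[x,y,z])
    rv=(Q.inv()*T).as_rotvec(degrees=True)
    d=Q.inv().apply(np.array(pos)-P)
    print('t',round(s['time'],2),'rotvec deg',rv.round(2),'shift tool(now)',d.round(4),'shift in target tool axes',T.inv().apply(np.array(pos)-P).round(4))
def xyaw():
    s=read_state();x=R.from_quat(s['orientation']).as_matrix()[:,0];return np.arctan2(x[1],x[0])
E
python3 - <<'E'
from h import *
s=read_state();c=get_calibration('wrist')
Q=R.from_quat(s['orientation']).inv()
print(Q.apply(c['eye']-s['position']),(Q*R.from_quat(c['orientation'])).as_matrix().round(3))
print(xyaw())
for y in(0.24,1.3): plan([.5,.1,.3],y)
E
```

```text
[ 3.70508079e-05 -7.88722981e-02 -1.19937624e-01] [[ 1.     0.    -0.001]
 [-0.    -0.953 -0.303]
 [-0.001  0.303 -0.953]]
1.3040175650553725
t 0.15 rotvec deg [3.000e-02 6.000e-02 6.096e+01] shift tool(now) [-0.3964  0.456  -0.0469] shift in target tool axes [ 0.2063  0.5679 -0.0473]
t 0.15 rotvec deg [-0.    0.06  0.23] shift tool(now) [-0.3964  0.456  -0.0469] shift in target tool axes [-0.3945  0.4575 -0.0473]
```

Emit:
step_arm(rows=[[0,0,0,-0.027,0.03,-0.003,0],[0,0,0,-0.027,0.03,-0.003,0],[0,0,0,-0.027,0.03,-0.003,0],[0,0,0,-0.027,0.03,-0.003,0],[0,0,0,-0.027,0.03,-0.003,0],[0,0,0,-0.027,0.03,-0.003,0],[0,0,0,-0.027,0.03,-0.003,0],[0,0,0,-0.027,0.03,-0.003,0],[0,0,0,-0.027,0.03,-0.003,0],[0,0,0,-0.027,0.03,-0.003,0]])

```text
time: 0.98
position: [0.3835, 0.2615, 0.2835]
orientation: [0.795, 0.607, 0.0, 0.0]
wrist_force: [1.0, 0.2, 1.0]
width: 1.002
```

Emit:
step_arm(rows=[[0,0,0,-0.027,0.03,-0.003,0],[0,0,0,-0.027,0.03,-0.003,0],[0,0,0,-0.027,0.03,-0.003,0],[0,0,0,-0.027,0.03,-0.003,0],[0,0,0,-0.018,0.035,-0.003,0],[0,0,0,0,0,0,0],[0,0,0,0,0,0,0],[0,0,0,0,0,0,0]])

```text
time: 1.65
position: [0.4988, 0.1009, 0.2978]
orientation: [0.795, 0.606, -0.0, -0.0]
wrist_force: [-0.2, 1.1, -0.4]
width: 1.002
```

```bash
python3 - <<'E'
from h import *
shot('wrist','w1');print(read_state()['position'],xyaw(),read_state()['time'])
E
```

```text
[0.49842339 0.10142144 0.29784665] 1.30420445740798 1.7
```

View pics/w1.png

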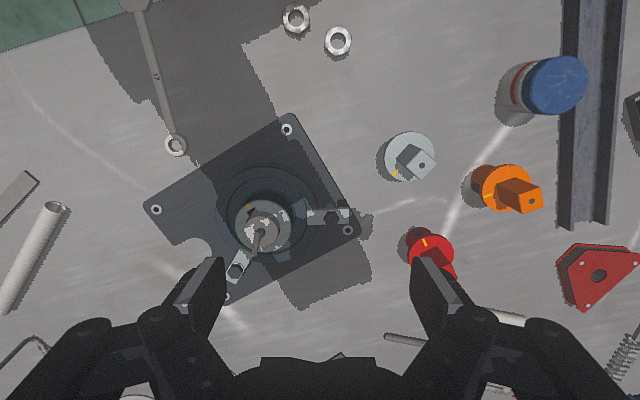

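Close view: the hub is at about (263,222) with the yellow mark at (246,206). The bare shaft's collar is at (409,157) with its key mark at (396,173). The base plate and notch are in shade on the left. I'll zoom in.

```bash
python3 - <<'E'
from h import *
crop('w1',135,100,365,310,3.4)
import shutil; shutil.move('pics/w1_c.png','pics/w1_hub.png')
crop('w1',370,115,450,195,7);shutil.move('pics/w1_c.png','pics/w1_shaft.png')
E
```

```text
(no output)
```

View pics/w1_hub.png

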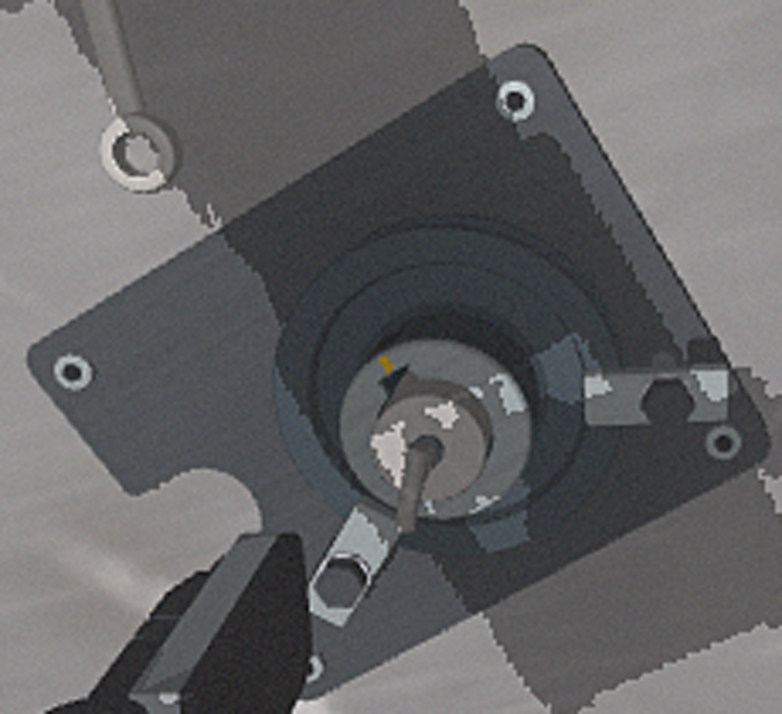

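View pics/w1_shaft.png

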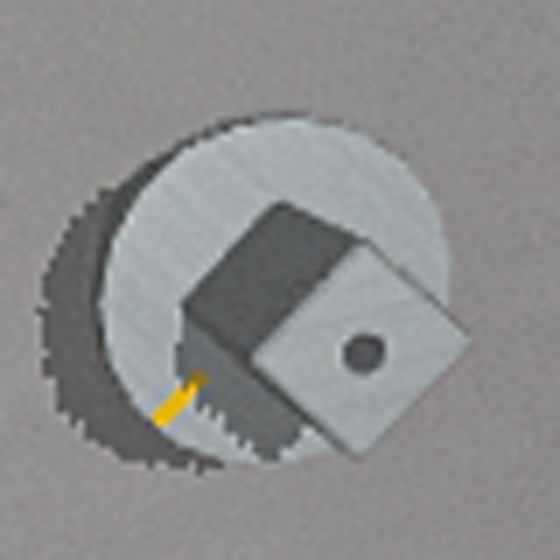

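```bash
cat >> h.py <<'E'
def cloud(c,d):
    h,w=d.shape;uv=np.stack(np.meshgrid(np.arange(w),np.arange(h)),-1).reshape(-1,2)
    r=rays(c,uv)  # camera-z component scaled to 1 -> depth multiplies directly
    P=c['eye']+r*d.reshape(-1,1);P[d.ravel()<=0]=np.nan
    return P.reshape(h,w,3)
E
python3 - <<'E'
from h import *
p,d,c=load('w1');P=cloud(c,d)
def px(l,x0,y0,f):return np.array(l,float)/f+[x0,y0]-.5+.5/f
for u,v in [(396,150),(330,120),(415,166),(246,212),(240,225),(262,240),(256,236),(200,180),(100,200)]:
    print(u,v,P[v,u].round(4))
W=px([(516,100),(73,373),(723,442)],135,100,3.4)
q=onplane(c,W,.015);print(q)
print('yaw',np.degrees(np.arctan2(*(q[0]-q[1])[[1,0]]))-90, np.degrees(np.arctan2(*(q[2]-q[0])[[1,0]])),np.linalg.norm(q[0]-q[1]),np.linalg.norm(q[2]-q[0]))
# hub rim
H=px([(341,425),(357,380),(385,354),(430,339),(480,350),(515,385),(532,430),(520,475),(498,507)],135,100,3.4)
def circ(q):
    A=np.c_[2*q[:,:2],np.ones(len(q))];s=np.linalg.lstsq(A,(q[:,:2]**2).sum(1),rcond=None)[0]
    return s[:2],np.sqrt(s[2]+s[:2]@s[:2])
print('hub',circ(onplane(c,H,.078)))
k=onplane(c,px([(385,364)],135,100,3.4),.078);print('key',k)
N=px([(135,495),(165,479),(200,468),(232,476),(252,500),(262,530)],135,100,3.4)
print('notch',onplane(c,N,.015).round(4),circ(onplane(c,N[2:],.015)))
# shaft
S=px([(365,241),(471,341),(359,460),(250,357),(364,354)],370,115,7)
s=onplane(c,S,.102);print('sq',s,s[:4].mean(0)); e=s[[1,2,3,0],:2]-s[:4,:2];print(np.degrees(np.arctan2(e[:,1],e[:,0])),np.linalg.norm(e,axis=1))
C=px([(100,310),(120,230),(180,155),(280,119),(380,145),(440,215),(450,275)],370,115,7)
print('collar',circ(onplane(c,C,.056)),'mark',onplane(c,px([(155,423),(200,380)],370,115,7),.056))
T=px([(427,448),(407,528)],135,100,3.4);t=onplane(c,T,.1232);print('T',t)
E
```

```text
396 150 [0.5014 0.1931 0.0558]
330 120 [0.4534 0.1301 0.    ]
415 166 [0.5125 0.1995 0.1013]
246 212 [0.5208 0.0109 0.078 ]
240 225 [ 0.5345 -0.0015  0.0766]
262 240 [0.5542 0.0209 0.0891]
256 236 [0.5354 0.0264 0.1217]
200 180 [ 0.4815 -0.0539  0.0124]
100 200 [ 0.4737 -0.2041 -0.002 ]
[[ 0.44861426  0.07486511  0.015     ]
 [ 0.50351572 -0.12459173  0.015     ]
 [ 0.60007848  0.11568965  0.015     ]]
yaw 15.389824982857391 15.084610032825186 0.2068748395985053 0.1568695373978576
hub (array([0.54348277, 0.02401782]), np.float64(0.03264579631383677))
key [[0.51537183 0.0150356  0.078     ]]
notch [[ 0.5591 -0.122   0.015 ]
 [ 0.5557 -0.1074  0.015 ]
 [ 0.5549 -0.0918  0.015 ]
 [ 0.5617 -0.0806  0.015 ]
 [ 0.5739 -0.0767  0.015 ]
 [ 0.5879 -0.0777  0.015 ]] (array([ 0.57739151, -0.09955128]), np.float64(0.023948509089393704))
sq [[0.49714714 0.20876401 0.102     ]
 [0.51540936 0.22101752 0.102     ]
 [0.52859808 0.2025125  0.102     ]
 [0.50930618 0.1899757  0.102     ]
 [0.5132179  0.20587701 0.102     ]] [0.51261519 0.20556743 0.102     ]
[  33.86065352  -54.52212747 -146.9822575   122.90932717] [0.0219922  0.02272395 0.02300758 0.02237952]
collar (array([0.51299333, 0.20578734]), np.float64(0.028505778733101027)) mark [[0.52872441 0.1826018  0.056     ]
 [0.52352413 0.19121741 0.056     ]]
T [[0.53118839 0.03257771 0.1232    ]
 [0.5545265  0.01842634 0.1232    ]]
```

```bash
python3 - <<'E'
from h import *
p,d,c=load('w1')
print('jar,orange,red',onplane(c,[[557,86]],.068),onplane(c,[[502,186]],.056),onplane(c,[[434,251]],.056))
print(read_state()['qpos'].round(3))
plan([.543,.0248,.175],np.radians(58.7));plan([.543,.0248,.120],np.radians(58.7))
E
```

```text
jar,orange,red [[0.47763782 0.36417728 0.068     ]] [[0.57615808 0.30518417 0.056     ]] [[0.63918282 0.21461796 0.056     ]]
[ 0.198  0.128  1.826  0.     1.189 -1.107]
t 1.7 rotvec deg [-0.07  0.02 16.03] shift tool(now) [-0.0621  0.0633  0.1228] shift in target tool axes [-0.0423  0.0779  0.1228]
t 1.7 rotvec deg [-0.07  0.02 16.03] shift tool(now) [-0.0621  0.0634  0.1778] shift in target tool axes [-0.0423  0.0779  0.1778]
```

Emit:
step_arm(rows=[[0,0,5.35,0,0,0,0],[0,0,5.35,0,0,0,0],[0,0,5.3,0,0,0,0],[0,0,0,-0.0085,0.0156,0.02,0],[0,0,0,-0.0085,0.0156,0.02,0],[0,0,0,-0.0085,0.0156,0.02,0],[0,0,0,-0.0085,0.0156,0.02,0],[0,0,0,-0.0083,0.0155,0.02,0],[0,0,0,0,0,0,0],[0,0,0,0,0,0,0]])

```text
time: 2.53
position: [0.5427, 0.0251, 0.1974]
orientation: [0.871, 0.49, -0.001, -0.001]
wrist_force: [-0.0, 0.6, 0.4]
width: 1.005
```

```bash
python3 - <<'E'
from h import *
shot('wrist','w2');print(read_state()['position'],xyaw(),read_state()['time'])
plan([.543,.0248,.120],np.radians(58.7))
E
```

```text
[0.54323615 0.02549192 0.19839183] 1.0254994619078501 2.5833
t 2.58 rotvec deg [-0.06  0.01  0.06] shift tool(now) [-0.0007  0.0002  0.0784] shift in target tool axes [-0.0007  0.0002  0.0784]
```

View pics/w2.png

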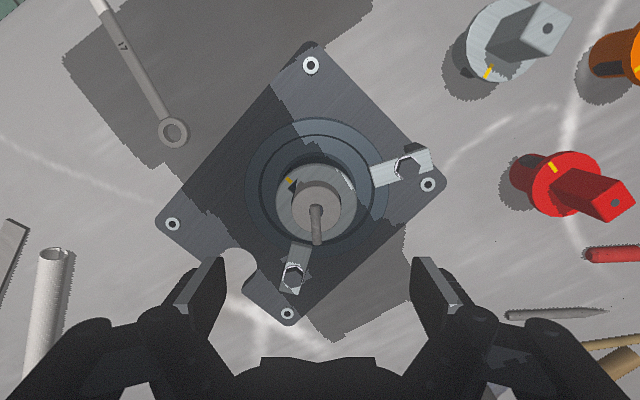

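The T-bar lies between the jaws at (316,209)–(316,243), parallel to the pads. All four washers are visible, at (311,65), (172,224), (428,184) and (287,313), so I'll refine with them.

```bash
python3 - <<'E'
from h import *
p,d,c=load('w2')
q=onplane(c,[(311,65),(172,224),(428,184),(287,313)],.015)
a=lambda v:np.degrees(np.arctan2(v[1],v[0]))
print(q,a(q[0]-q[1])-90,a(q[2]-q[3])-90,a(q[2]-q[0]),a(q[3]-q[1]))
t=onplane(c,[(316,208),(316,244)],.1232);print(t,t.mean(0),a(t[1]-t[0]))
crop('w2',240,120,440,320,4)
E
```

```text
[[ 0.44868622  0.0750783   0.015     ]
 [ 0.50314706 -0.12530632  0.015     ]
 [ 0.60047121  0.11655309  0.015     ]
 [ 0.65449096 -0.08329125  0.015     ]] 15.204669286753813 15.126082990715034 15.282828602236005 15.515360517066913
[[0.5328103  0.029669   0.1232    ]
 [0.55462549 0.01638078 0.1232    ]] [0.54371789 0.02302489 0.1232    ] -31.34673331682297
```

View pics/w2_c.png

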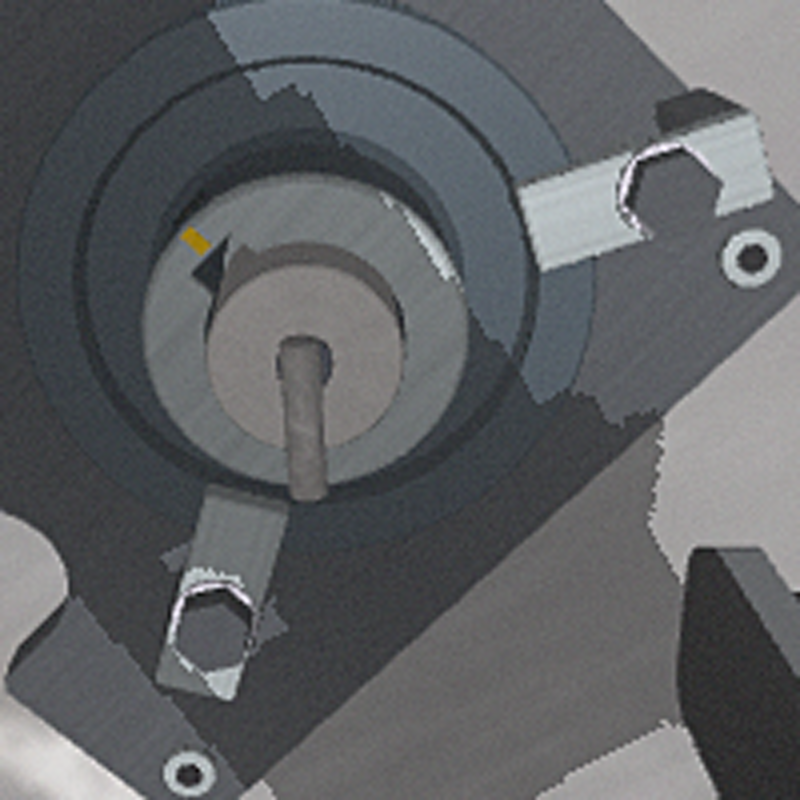

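```bash
python3 - <<'E'
from h import *
p,d,c=load('w2')
H=np.array([(143,330),(150,280),(175,230),(215,190),(265,174),(330,174),(385,193),(425,225),(455,275),(468,330),(460,385),(440,425),(410,455),(300,487),(240,475),(200,450),(160,395)])/4+[240,120]-.375
q=onplane(c,H,.078)[:,:2]
s=np.linalg.lstsq(np.c_[2*q,np.ones(len(q))],(q**2).sum(1),rcond=None)[0];print(s[:2],np.sqrt(s[2]+s[:2]@s[:2]))
t=onplane(c,[(315.3,206),(317.8,244)],.1232);print(t.mean(0))
plan([.5435,.0240,.120],xyaw()+np.radians(3.5))
E
```

```text
[0.54287367 0.02315732] 0.03274938922834419
[0.54333066 0.02370284 0.1232    ]
t 2.58 rotvec deg [-0.06  0.01 -3.5 ] shift tool(now) [-0.0011  0.0011  0.0784] shift in target tool axes [-0.0012  0.0009  0.0784]
```

Emit:
step_arm(rows=[[0,0,-3.5,-0.001,0.001,0.0195,0],[0,0,0,0,0,0.0195,0],[0,0,0,0,0,0.0195,0],[0,0,0,0,0,0.0195,100],[0,0,0,0,0,0,200],[0,0,0,0,0,0,255],[0,0,0,0,0,0,255],[0,0,0,0,0,0,255],[0,0,0,0,0,0,255],[0,0,0,0,0,0,255]])

```text
time: 3.42
position: [0.5448, 0.0229, 0.1214]
orientation: [0.856, 0.517, 0.001, 0.001]
wrist_force: [-0.3, -1.3, 4.4]
width: 0.049
```

Emit:
step_arm(rows=[[0,0,0,0,0,0,255],[0,0,0,0,0,0,255]])

```text
time: 3.58
position: [0.5448, 0.0228, 0.1211]
orientation: [0.856, 0.517, 0.001, 0.0]
wrist_force: [0.2, -2.1, 6.0]
width: 0.054
```

```bash
python3 - <<'E'
from h import *
shot('wrist','w3');s=read_state();print(s['width'],s['position'],s['wrist_force'])
E
```

```text
0.051796785867803674 [0.5447772  0.02280313 0.1210018 ] [-0.24982018 -1.73108131  5.0936723 ]
```

View pics/w3.png

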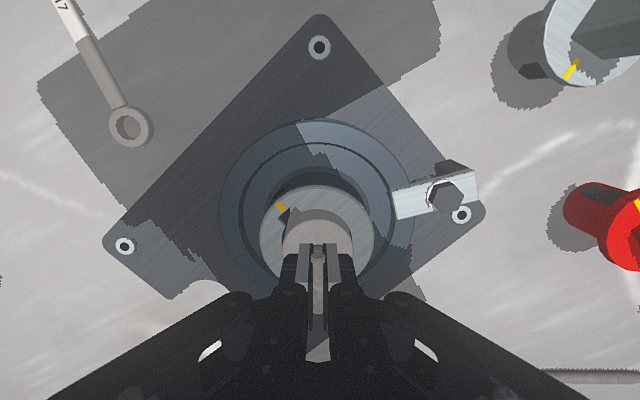

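The jaws hold the T-bar at (318,290). Now I'll lift it and carry it to the notch.

Emit:
step_arm(rows=[[0,0,0,0,0,-0.008,255],[0,0,0,0,0,-0.01,255],[0,0,0,0,0,-0.012,255],[0,0,0,0,0,-0.015,255],[0,0,0,0,0,-0.015,255],[0,0,0,0,0,0,255],[0,0,0,0,0,0,255]])

```text
time: 4.22
position: [0.5445, 0.023, 0.1811]
orientation: [0.856, 0.517, 0.001, 0.0]
wrist_force: [0.3, 0.1, -5.0]
width: 0.048
```

```bash
python3 - <<'E'
from h import *
shot('wrist','w4');s=read_state();print(s['width'],s['position'],s['wrist_force'])
plan([.5760,-.0970,.179],np.radians(15))
E
```

```text
0.05062840197608355 [0.5439055  0.02296973 0.18019763] [ 0.4167039  -0.09317608 -3.15275092]
t 4.27 rotvec deg [-1.000e-02  0.000e+00  4.721e+01] shift tool(now) [-0.0912  0.0843  0.0012] shift in target tool axes [-0.      0.1242  0.0012]
```

View pics/w4.png

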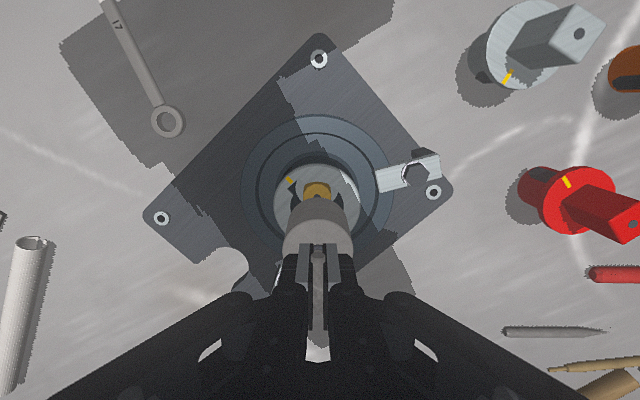

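Emit:
step_arm(rows=[[0,0,6.75,0,0,0,255],[0,0,6.75,0,0,0,255],[0,0,6.75,0,0,0,255],[0,0,6.75,0,0,0,255],[0,0,6.75,0,0,0,255],[0,0,6.75,0,0,0,255],[0,0,6.7,0,0,0,255],[0,0,0,0,0.03,0,255],[0,0,0,0,0.03,0,255],[0,0,0,0,0.03,0,255]])

```text
time: 5.1
position: [0.5669, -0.0645, 0.179]
orientation: [0.991, 0.131, -0.001, -0.0]
wrist_force: [0.6, -0.2, -4.7]
width: 0.054
```

Emit:
step_arm(rows=[[0,0,0,0,0.025,0,255],[0,0,0,0,0.01,0.02,255],[0,0,0,0,0,0.02,255],[0,0,0,0,0,0,255],[0,0,0,0,0,0,255]])

```text
time: 5.52
position: [0.5749, -0.0975, 0.1385]
orientation: [0.991, 0.13, -0.002, -0.001]
wrist_force: [-0.2, 0.6, -2.9]
width: 0.056
```

```bash
python3 - <<'E'
from h import *
shot('wrist','w5');shot('scene','s5');s=read_state();print(s['width'],s['position'],s['wrist_force'],s['qpos'])
plan([.5765,-.0985,.068],np.radians(15))
crop('s5',240,150,400,260,5)
E
```

```text
0.05102981677562236 [ 0.57661675 -0.09739192  0.140522  ] [ 0.70750258 -0.16484101 -2.9171298 ] [-1.69947687e-01  4.21100035e-01  1.81526818e+00  1.37896936e-04
  9.05572494e-01 -4.32439073e-01]
t 5.62 rotvec deg [-0.01  0.02  0.03] shift tool(now) [-0.0004  0.0011  0.0725] shift in target tool axes [-0.0004  0.001   0.0725]
```

View pics/w5.png

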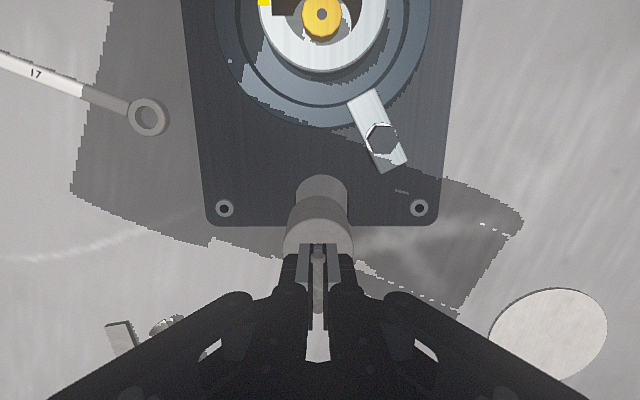

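View pics/s5_c.png

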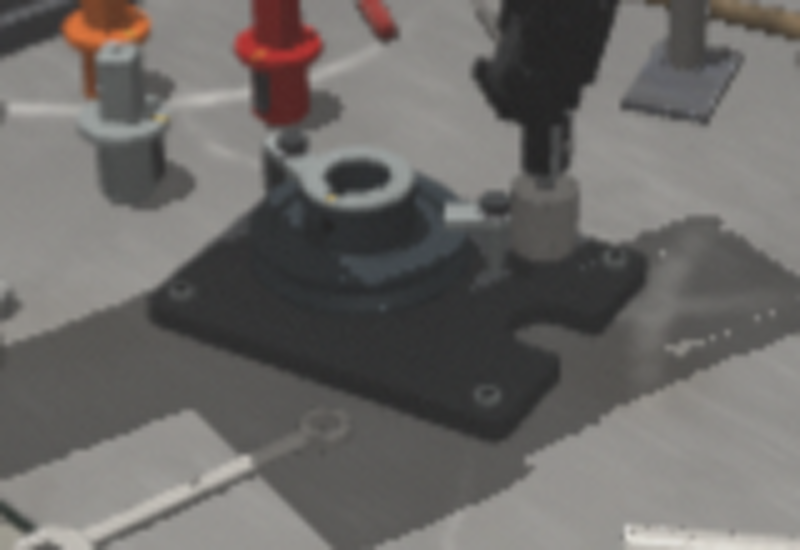

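Emit:
step_arm(rows=[[0,0,0,0,0.001,0.018,255],[0,0,0,0,0,0.018,255],[0,0,0,0,0,0.014,255],[0,0,0,0,0,0.012,255],[0,0,0,0,0,0.005,255],[0,0,0,0,0,0.003,255],[0,0,0,0,0,0.001,255],[0,0,0,0,0,0,255]])

```text
time: 6.28
position: [0.5773, -0.0987, 0.0698]
orientation: [0.991, 0.131, 0.0, 0.0]
wrist_force: [0.7, -0.2, -3.5]
width: 0.054
```

```bash
python3 - <<'E'
from h import *
shot('wrist','w6');s=read_state();print(s['width'],s['position'],s['wrist_force'])
E
```

```text
0.05225622178542891 [ 0.57742289 -0.09874531  0.07000056] [ 0.47627689 -0.34180694 -3.5636553 ]
```

View pics/w6.png

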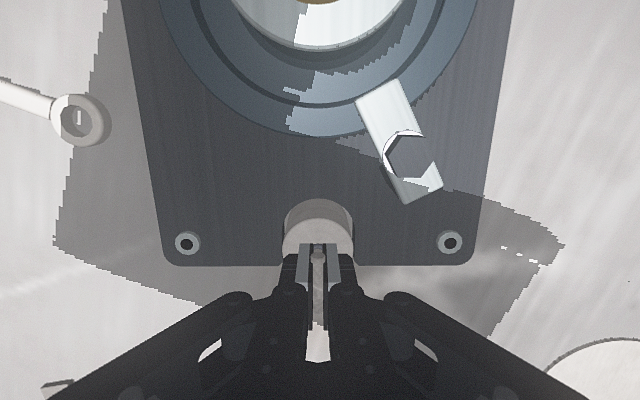

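The plug is in the notch, centred at about (318,225). I'll lower it onto the table.

Emit:
step_arm(rows=[[0,0,0,0,0,0.001,255],[0,0,0,0,0,0.001,255],[0,0,0,0,0,0.001,255],[0,0,0,0,0,0,255]])

```text
time: 6.67
position: [0.578, -0.0987, 0.0687]
orientation: [0.991, 0.131, 0.001, 0.0]
wrist_force: [-4.8, 3.3, 18.0]
width: 0.052
```

Emit:
step_arm(rows=[[0,0,0,0,0,-0.001,255],[0,0,0,0,0,-0.0005,220],[0,0,0,0,0,0,190],[0,0,0,0,0,0,170],[0,0,0,0,0,0,170],[0,0,0,0,0,0,170]])

```text
time: 7.17
position: [0.5769, -0.0988, 0.0677]
orientation: [0.991, 0.131, -0.0, 0.0]
wrist_force: [-0.7, -0.3, 0.3]
width: 0.334
```

Emit:
step_arm(rows=[[0,0,0,0,0,-0.01,170],[0,0,0,0,0,-0.03,170],[0,0,0,0,0,-0.03,170],[0,0,0,0,0,-0.03,120],[0,0,0,0,0,-0.03,80],[0,0,0,0,0,0,0],[0,0,0,0,0,0,0]])

```text
time: 7.75
position: [0.5781, -0.099, 0.2003]
orientation: [0.991, 0.131, 0.002, 0.001]
wrist_force: [0.2, 0.2, -0.7]
width: 0.882
```

```bash
python3 - <<'E'
from h import *
shot('wrist','w7');s=read_state();print(s['width'],s['position'],s['wrist_force'],s['time'])
E
```

```text
0.95500996558348 [ 0.57701821 -0.09878715  0.19861822] [-0.94914119  0.11643016 -0.26776828] 7.8
```

View pics/w7.png

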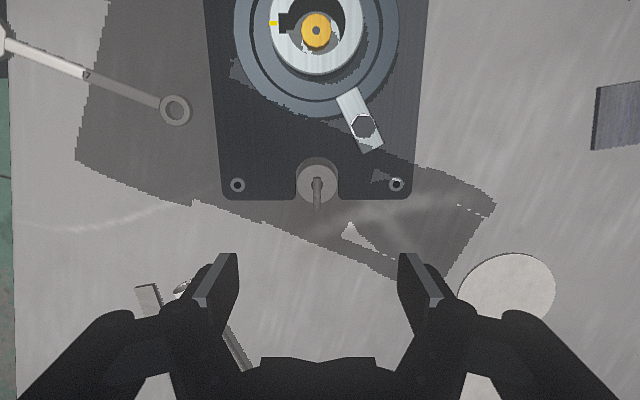

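The mandrel stands free in the notch at (317,183). The bore, keyway (278,22) and plunger (316,30) are now open to view, so I'll check the fit and re-measure the hub.

```bash
python3 - <<'E'
from h import *
crop('w7',220,0,420,210,3.8)
p,d,c=load('w7');P=cloud(c,d)
m=(abs(P[...,2]-.038)<.003)&(np.hypot(P[...,0]-.577,P[...,1]+.098)<.03)
q=P[m];print('plug top',len(q),(q.max(0)+q.min(0))/2,q.mean(0),np.ptp(q,0))
hsv=cv2.cvtColor(p,cv2.COLOR_RGB2HSV)
b=cv2.inRange(hsv,(12,120,80),(35,255,255));n,l,st,ce=cv2.connectedComponentsWithStats(b)
for i in range(1,n):
    if st[i,4]>15:print(st[i],ce[i],onplane(c,[ce[i]],.053),onplane(c,[ce[i]],.078))
E
```

```text
plug top 1067 [ 0.57625782 -0.09735871  0.03801714] [ 0.57582371 -0.09562751  0.03727744] [0.03733921 0.03772191 0.00559886]
[301  13  30  35 744] [315.65591398  30.16532258] [[0.54359505 0.02248518 0.053     ]] [[0.54478638 0.01818877 0.078     ]]
[269  21   8   5  35] [272.42857143  22.71428571] [[0.51108259 0.01890867 0.053     ]] [[0.51531693 0.014947   0.078     ]]
```

View pics/w7_c.png

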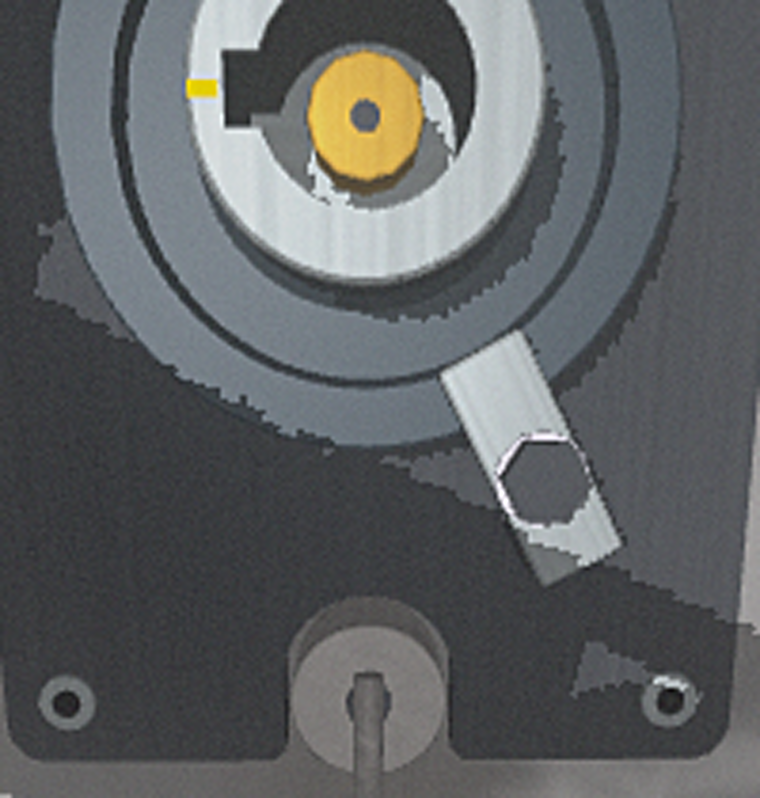

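Emit:
step_arm(rows=[[0,0,0,0.002,-0.039,0,0],[0,0,0,0.002,-0.039,0,0],[0,0,0,0.002,-0.039,0,0],[0,0,0,0.002,-0.039,0,0],[0,0,0,0.002,-0.039,0,0],[0,0,0,0.002,-0.039,0,0],[0,0,0,0.002,-0.039,0,0],[0,0,0,0.003,-0.038,0,0],[0,0,-6.8,0,0,0,0],[0,0,-6.8,0,0,0,0]])

```text
time: 8.63
position: [0.5111, 0.208, 0.1962]
orientation: [0.968, 0.251, -0.001, 0.0]
wrist_force: [-0.6, -1.2, -0.5]
width: 1.002
```

Emit:
step_arm(rows=[[0,0,-6.8,0,0,0,0],[0,0,-6.8,0,0,0,0],[0,0,-6.8,0,0,0,0],[0,0,-6.8,0,0,0,0],[0,0,-6.8,0,0,0,0],[0,0,-6.8,0,0,0,0],[0,0,-6.8,0,0,0,0],[0,0,-6.8,0,0,0,0],[0,0,-6.8,0,0,0,0],[0,0,-6.8,0,0,0,0]])

```text
time: 9.47
position: [0.5117, 0.2056, 0.1962]
orientation: [0.663, 0.749, -0.001, -0.001]
wrist_force: [0.7, -0.6, -0.8]
width: 0.999
```

Emit:
step_arm(rows=[[0,0,-6.8,0,0,0,0],[0,0,-6.8,0,0,0,0],[0,0,-6.8,0,0,0,0],[0,0,-6.6,0,0,0,0],[0,0,0,0,0,0,0],[0,0,0,0,0,0,0]])

```text
time: 9.97
position: [0.512, 0.2058, 0.1966]
orientation: [0.474, 0.881, -0.001, -0.001]
wrist_force: [1.1, -0.0, 0.2]
width: 1.003
```

```bash
python3 - <<'E'
from h import *
shot('wrist','w8');s=read_state();print(s['width'],s['position'],np.degrees(xyaw()),s['time'])
crop('w8',220,100,420,300,4)
E
```

```text
0.999231669597198 [0.51219062 0.20585304 0.1968739 ] 123.38079395359807 10.0167
```

View pics/w8_c.png

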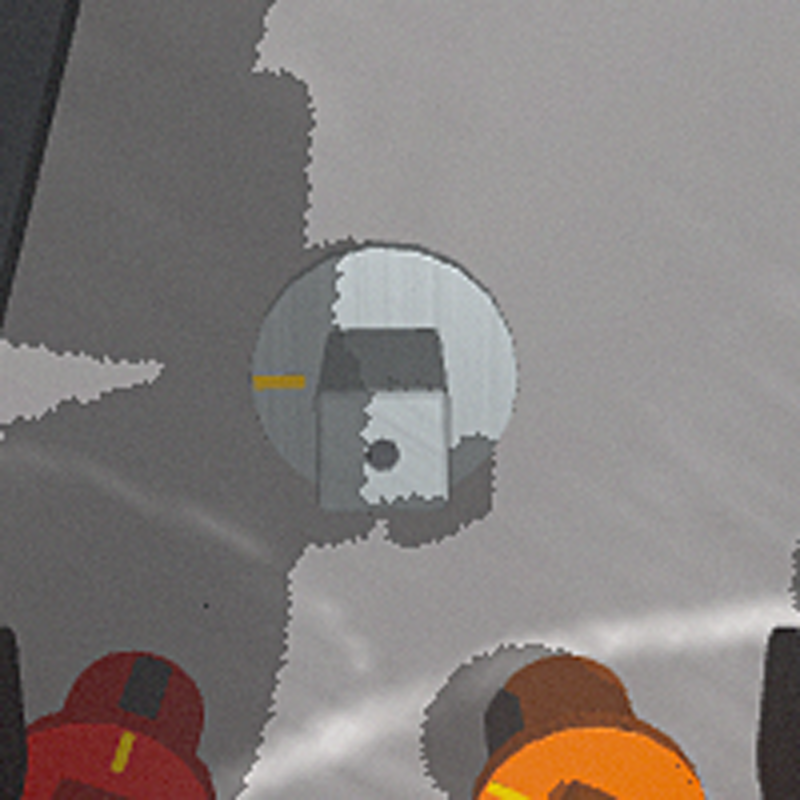

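```bash
python3 - <<'E'
from h import *
p,d,c=load('w8')
q=onplane(c,np.array([(321,391),(449,391),(449,510),(321,510)])/4+[220,100]-.375,.102);print(q,q.mean(0))
C=np.array([(252,370),(270,315),(310,268),(380,243),(450,260),(500,310),(517,370)])/4+[220,100]-.375
w=onplane(c,C,.056)[:,:2];s=np.linalg.lstsq(np.c_[2*w,np.ones(len(w))],(w**2).sum(1),rcond=None)[0];print(s[:2],np.sqrt(s[2]+s[:2]@s[:2]))
plan([*q.mean(0)[:2],.084],xyaw())
E
```

```text
[[0.50909632 0.19022322 0.102     ]
 [0.49664714 0.20911462 0.102     ]
 [0.51543824 0.22187988 0.102     ]
 [0.52826343 0.20241101 0.102     ]] [0.51236128 0.20590718 0.102     ]
[0.51185531 0.20551003] 0.028119023295301172
t 10.02 rotvec deg [-0.1  -0.02  0.  ] shift tool(now) [-1.000e-04  4.000e-04  1.129e-01] shift in target tool axes [-0.      0.0002  0.1129]
```

Emit:
step_arm(rows=[[0,0,0,0,0,0.027,0],[0,0,0,0,0,0.027,0],[0,0,0,0,0,0.027,0],[0,0,0,0,0,0.02,0],[0,0,0,0,0,0.012,0],[0,0,0,0,0,0,80],[0,0,0,0,0,0,140],[0,0,0,0,0,0,255],[0,0,0,0,0,0,255],[0,0,0,0,0,0,255]])

```text
time: 10.85
position: [0.5135, 0.2063, 0.086]
orientation: [0.473, 0.881, 0.001, 0.001]
wrist_force: [1.9, -4.5, 1.0]
width: 0.297
```

Emit:
step_arm(rows=[[0,0,0,0,0,0,255],[0,0,0,0,0,0,255],[0,0,0,0,0,0,255]])

```text
time: 11.1
position: [0.5136, 0.2063, 0.0861]
orientation: [0.473, 0.881, 0.001, 0.001]
wrist_force: [-1.0, -0.6, 7.6]
width: 0.27
```

```bash
python3 - <<'E'
from h import *
shot('wrist','w9');s=read_state();print(s['width']*85,s['position'],np.degrees(xyaw()),s['wrist_force'],s['time'])
E
```

```text
23.10644407052788 [0.51359463 0.20631013 0.0860555 ] 123.6029064136696 [ 0.01295739 -0.71229567  6.65802674] 11.15
```

View pics/w9.png

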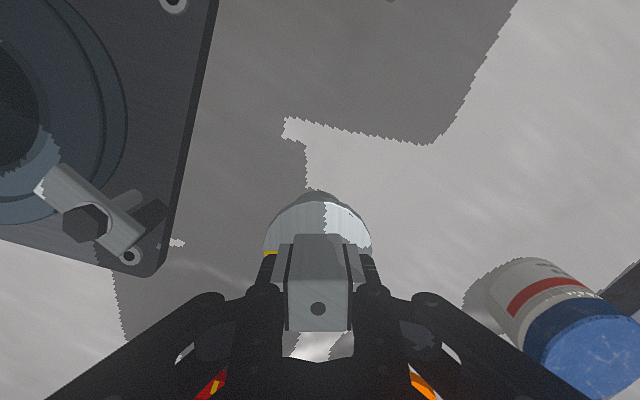

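Emit:
step_arm(rows=[[0,0,0,0,0,-0.005,255],[0,0,0,0,0,-0.015,255],[0,0,0,0,0,-0.02,255],[0,0,0,0,0,-0.025,255],[0,0,0,0,0,-0.025,255],[0,0,0,0,0,-0.015,255],[0,0,6.5,0,0,0,255],[0,0,6.8,0,0,0,255],[0,0,6.8,0,0,0,255],[0,0,6.8,0,0,0,255]])

```text
time: 11.98
position: [0.512, 0.2058, 0.1897]
orientation: [0.667, 0.745, -0.0, -0.0]
wrist_force: [-0.1, -0.0, -5.2]
width: 0.273
```

Emit:
step_arm(rows=[[0,0,6.8,0,0,0,255],[0,0,6.8,0,0,0,255],[0,0,6.8,0,0,0,255],[0,0,6.8,0,0,0,255],[0,0,6.8,0,0,0,255],[0,0,6.8,0,0,0,255],[0,0,6.8,0,0,0,255],[0,0,6.8,0,0,0,255],[0,0,6.8,0,0,0,255],[0,0,6.8,0,0,0,255]])

```text
time: 12.82
position: [0.512, 0.2058, 0.1895]
orientation: [0.97, 0.245, -0.001, 0.0]
wrist_force: [0.7, 1.2, -5.7]
width: 0.273
```

Emit:
step_arm(rows=[[0,0,6.6,0,0,0,255],[0,0,0,0,0,0,255],[0,0,0,0,0,0,255]])

```text
time: 13.07
position: [0.5122, 0.2059, 0.1896]
orientation: [0.981, 0.194, -0.0, 0.0]
wrist_force: [-0.3, -0.3, -5.6]
width: 0.272
```

```bash
python3 - <<'E'
from h import *
s=read_state();print(s['width']*85,s['position'],np.degrees(xyaw()),s['wrist_force'],s['time'])
plan([.5436,.0222,.190],np.radians(15.25))
E
```

```text
23.144825121971806 [0.51223333 0.20587985 0.18960868] 22.317616367838472 [-0.30703721 -0.33294313 -5.61415557] 13.0667
t 13.07 rotvec deg [0.   0.05 7.07] shift tool(now) [-0.0407  0.1818 -0.0004] shift in target tool axes [-0.0181  0.1855 -0.0004]
```

Emit:
step_arm(rows=[[0,0,7.07,0,0,0,255],[0,0,0,-0.0036,0.0371,0,255],[0,0,0,-0.0036,0.0371,0,255],[0,0,0,-0.0036,0.0371,0,255],[0,0,0,-0.0036,0.0371,0,255],[0,0,0,-0.0037,0.0371,0,255],[0,0,0,0,0,0,255],[0,0,0,0,0,0,255],[0,0,0,0,0,0,255]])

```text
time: 13.82
position: [0.5431, 0.0221, 0.1897]
orientation: [0.991, 0.132, -0.0, -0.0]
wrist_force: [0.0, -0.0, -5.5]
width: 0.274
```

```bash
python3 - <<'E'
from h import *
s=read_state();shot('wrist','w10');shot('scene','s10');print(s['width']*85,s['position'],np.degrees(xyaw()),s['wrist_force'],s['time'])
def hole(tag,z,lo,hi):
    p,d,c=load(tag)
    return onplane(c,[lo],z)
crop('w10',220,170,420,350,4)
crop('s10',240,110,400,260,5)
p,d,c=load('w8');print('w8 hole',onplane(c,[(382/4+220-.375,455/4+100-.375)],.102))
p,d,c=load('w9');print('w9 hole',onplane(c,[(318,309)],.102))
E
```

```text
23.29088189589236 [0.54306689 0.02214503 0.18967074] 15.169671633414701 [ 1.50002201e-02 -4.39175110e-03 -5.53068620e+00] 13.8167
w8 hole [[0.51323439 0.20583517 0.102     ]]
w9 hole [[0.51247826 0.20694228 0.102     ]]
```

View pics/w10.png

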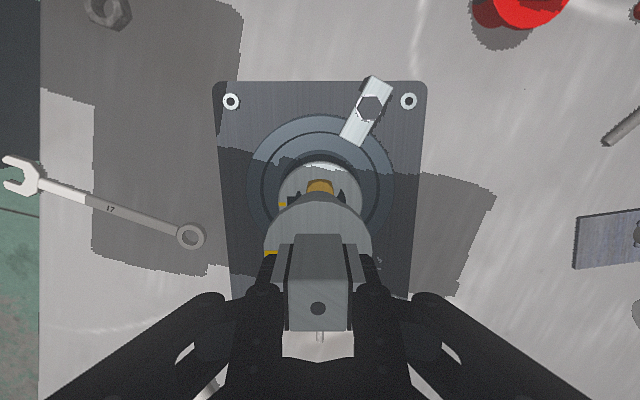

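View pics/w10_c.png

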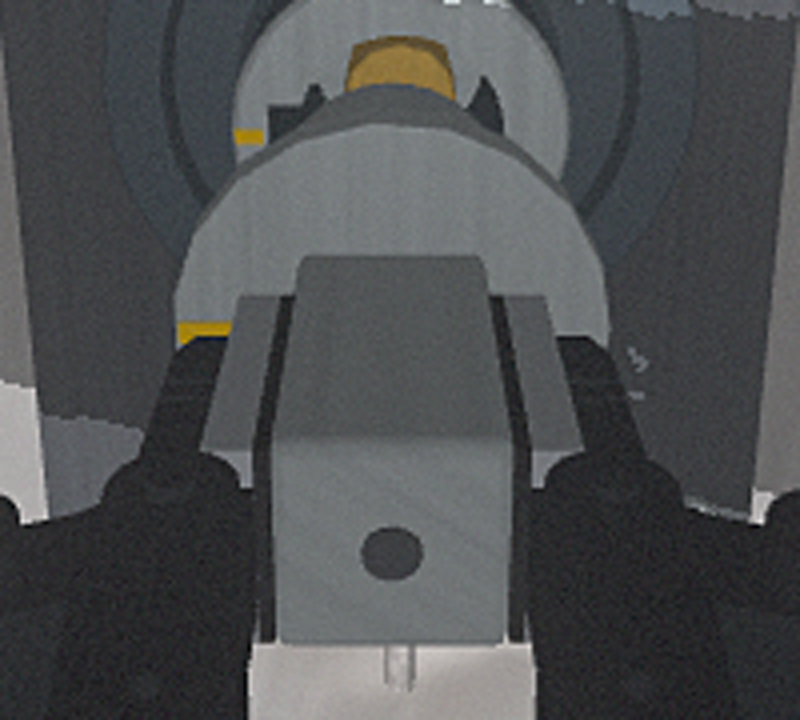

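View pics/s10_c.png

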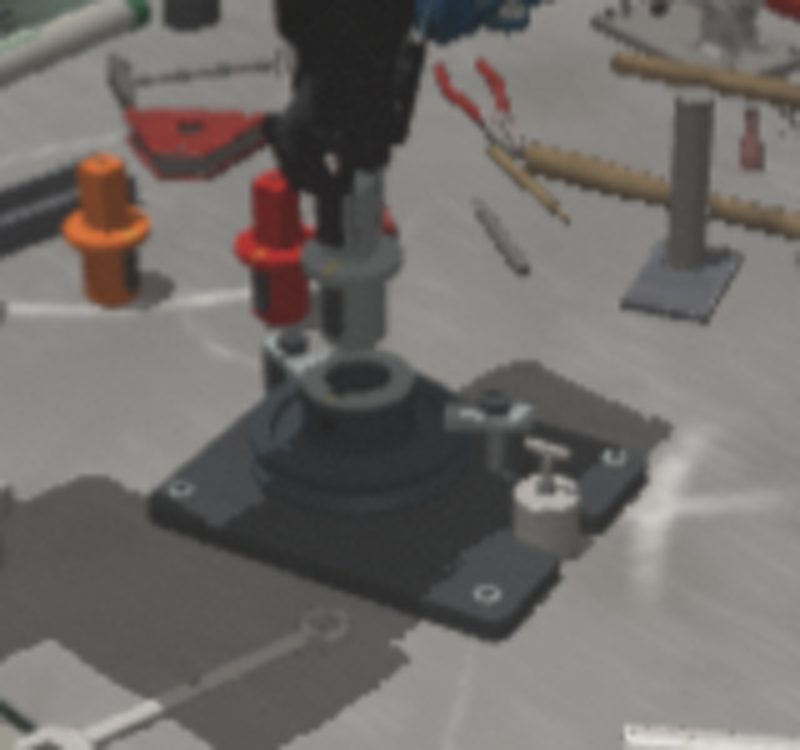

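```bash
python3 - <<'E'
from h import *
p,d,c=load('w10');f=lambda l:np.array(l,float)/4+[220,170]-.375
tcp=np.array([.54307,.02215,.18967]);yw=np.radians(15.17)
ex=np.array([np.cos(yw),np.sin(yw),0]);ey=np.array([ex[1],-ex[0],0])
q=onplane(c,f([(272,440),(510,440),(514,643),(272,643)]),.2057);
print(np.c_[(q-tcp)@ex,(q-tcp)@ey])
def circ(q):
    s=np.linalg.lstsq(np.c_[2*q[:,:2],np.ones(len(q))],(q[:,:2]**2).sum(1),rcond=None)[0];return np.r_[s[:2],0],np.sqrt(s[2]+s[:2]@s[:2])
C=f([(177,290),(193,235),(235,178),(300,138),(392,124),(480,138),(545,175),(590,235),(606,290)])
cc,r=circ(onplane(c,C,.1597));print('collar',cc,r,(cc-tcp)@ex,(cc-tcp)@ey)
H=f([(236,100),(250,55),(280,15),(520,15),(555,55),(568,110),(560,160)])
h,r=circ(onplane(c,H,.078));print('hub',h,r,(h-cc)@ex,(h-cc)@ey)
m=onplane(c,f([(235,137),(265,137)]),.078);print('hubmark',m,np.degrees(np.arctan2(*(h-m[0])[[1,0]])))
m=onplane(c,f([(178,332)]),.1597);print('shaftmark',np.degrees(np.arctan2(*(cc-m[0])[[1,0]])))
E
```

```text
[[-0.01207861 -0.01358074]
 [ 0.0100984  -0.01356988]
 [ 0.01111099  0.00925966]
 [-0.01274365  0.00925106]]
collar [0.54166982 0.02350909 0.        ] 0.028361772759375948 -0.0009957352503209263 -0.001678133007905035
hub [0.54322185 0.02449276 0.        ] 0.03179276383808993 0.0017553579035219046 -0.0005432576370881569
hubmark [[0.5129459  0.014443   0.078     ]
 [0.51850493 0.01594627 0.078     ]] 18.363014415547827
shaftmark 16.475304818080495
```

Emit:
step_arm(rows=[[0,0,0,0.0013,-0.0002,0.008,255],[0,0,0,0,0,0.01,255],[0,0,0,0,0,0.005,255],[0,0,0,0,0,0.004,255],[0,0,0,0,0,0.004,255],[0,0,0,0,0,0,255]])

```text
time: 14.42
position: [0.5441, 0.0229, 0.1577]
orientation: [0.991, 0.131, -0.001, -0.0]
wrist_force: [-1.2, -0.4, -4.6]
width: 0.277
```

```bash
python3 - <<'E'
from h import *
s=read_state();shot('wrist','w11');shot('scene','s11');print(s['width']*85,s['position'],np.degrees(xyaw()),s['wrist_force'],s['wrist_torque'],s['time'])
crop('w11',220,170,420,350,4)
crop('s11',270,150,360,220,8)
E
```

```text
23.529634522605292 [0.54408872 0.02288274 0.157696  ] 15.047531925011393 [-1.2381139  -0.432024   -4.60647713] [-0.05563213  0.0131637   0.01099271] 14.4167
```

View pics/w11_c.png

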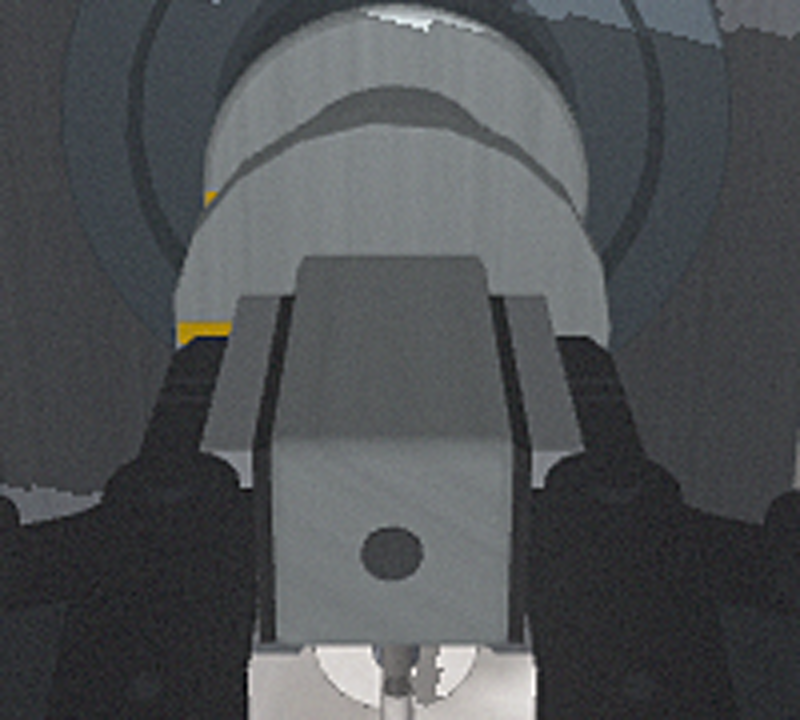

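View pics/s11_c.png

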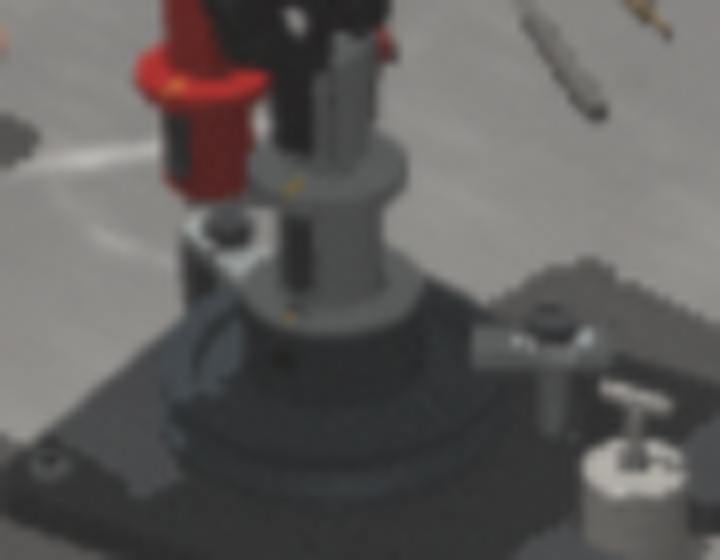

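The nose is inside the bore with only about 1 N sideways, and the two yellow marks line up in the scene view. I'll continue to where the key meets the face.

Emit:
step_arm(rows=[[0,0,0,0,0,0.003,255],[0,0,0,0,0,0.003,255],[0,0,0,0,0,0.002,255],[0,0,0,0,0,0.002,255],[0,0,0,0,0,0,255]])

```text
time: 14.93
position: [0.5443, 0.0227, 0.1484]
orientation: [0.991, 0.131, -0.0, -0.0]
wrist_force: [0.2, -0.5, -5.5]
width: 0.272
```

The key entered the keyway without resistance. Pushing on.

Emit:
step_arm(rows=[[0,0,0,0,0,0.004,255],[0,0,0,0,0,0.004,255],[0,0,0,0,0,0.004,255],[0,0,0,0,0,0.004,255],[0,0,0,0,0,0,255]])

```text
time: 15.35
position: [0.5448, 0.0227, 0.1326]
orientation: [0.991, 0.131, 0.0, 0.0]
wrist_force: [-2.1, -0.9, 5.3]
width: 0.276
```

Emit:
step_arm(rows=[[0,0,0,0,0,0.004,255],[0,0,0,0,0,0.004,255],[0,0,0,0,0,0.003,255],[0,0,0,0,0,0,255],[0,0,0,0,0,0,255]])

```text
time: 15.77
position: [0.5448, 0.0227, 0.1224]
orientation: [0.991, 0.131, 0.0, 0.0]
wrist_force: [-2.3, 0.0, 8.8]
width: 0.275
```

Emit:
step_arm(rows=[[0,0,0,0,0,0.002,255],[0,0,0,0,0,0.002,255],[0,0,0,0,0,0.001,255],[0,0,0,0,0,0.001,255],[0,0,0,0,0,0,255]])

```text
time: 16.18
position: [0.5449, 0.0227, 0.1166]
orientation: [0.991, 0.131, 0.0, 0.0]
wrist_force: [-4.2, -0.7, 7.9]
width: 0.273
```

Emit:
step_arm(rows=[[0,0,0,0,0,0.001,255],[0,0,0,0,0,0.001,255],[0,0,0,0,0,0,255]])

```text
time: 16.43
position: [0.5449, 0.0227, 0.1162]
orientation: [0.991, 0.131, 0.0, 0.0]
wrist_force: [-10.3, 0.2, 27.9]
width: 0.269
```

```bash
python3 - <<'E'
from h import *
shot('wrist','w12');shot('scene','s12');s=read_state();print(s['width']*85,s['position'],np.degrees(xyaw()),s['wrist_force'],s['wrist_torque'],s['time'],np.abs(s['joint_vel']).max())
crop('s12',270,150,370,230,8)
E
```

```text
23.118249553916804 [0.54489101 0.02273651 0.11615625] 15.044038148702313 [-9.74591976 -0.2130998  28.19975126] [-0.09321453  1.79964922 -0.0085915 ] 16.5333 0.0016150917115914148
```

View pics/s12_c.png

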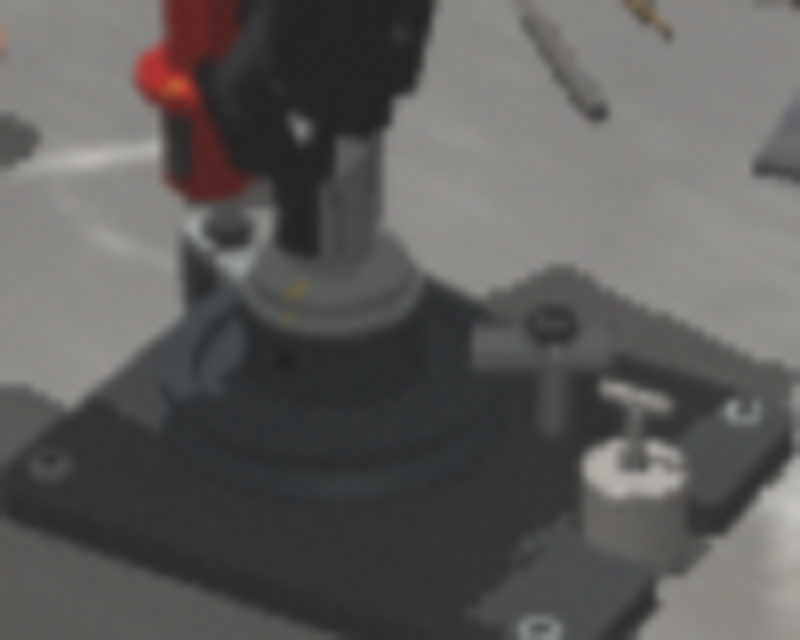

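View pics/w12.png

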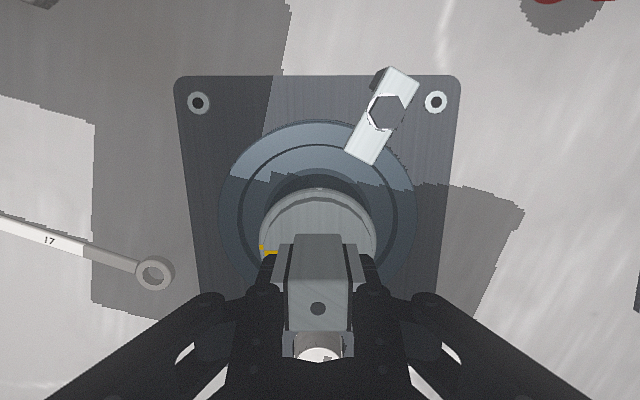

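The collar sits on the hub with the two yellow marks next to each other at (262,248) and (271,252) in the wrist view. The mandrel stands upright in the notch. TCP height 0.1162 m matches the predicted home height of 0.116 m, and the wrist force has risen to 28 N. Handing in.

```bash
python3 - <<'E'
from bench import *
print(sign_off())
E
```

```text
the job is handed in; nothing more can be done
None
```

I parked the mandrel in the notch, pushed the shaft home with its key in the keyway, and handed the job in at about 16.5 s with the shaft still gripped and pressed down. Sign-off reports no verdict, so what follows is from my own checks.

- **Mandrel:** After release, the camera put its axis at about (0.576, -0.097) m, within 1 mm of the computed notch centre. It stood upright.
- **Shaft:** The key slipped in without resistance once lined up. The gripper height stopped at 0.1162 m against 0.116 m expected for fully home. The wrist force rose from about 8 to 28 N, and the arm was at rest. In both final pictures the collar lies flat on the hub with its yellow mark beside the hub's.
- **Jar, tube and file:** I did not touch or re-measure them; the arm never went near them.

Disagreements and remaining uncertainty:
- **Starting turn:** I measured the shaft's starting turn as about 1.9 rad from home, more than the stated 0.2 to 1.6 rad. I went by the paint mark, and the key's free entry bore that out.
- **Stand angle:** The yellow mark gave about 18 degrees in the measurements, but the base plate's screws gave 15.2. I used 15.2.
- **Side load:** About 10 N remained sideways at the end. I left it alone because it did not move the shaft.
- **Plunger:** I could not measure its travel or force directly. I inferred both from the gripper height and wrist force.

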